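Turn a housing cover over with a tip-over tray

ROBOT

A 6-joint arm with a two-finger parallel gripper is mounted at the origin on the work surface. World frame = base frame: x ahead of the robot, y to its left, z up, the work surface at z = 0. Lengths are in m, angles in rad, forces in N, time in s.
With the tool pointing down it reaches from about 0.275 to 0.825 m from the base axis. Payload 4.9 kg.
Tool frame: the origin (TCP) lies midway between the tips of the shut fingers; the grasp point (between the pads) lies 19 mm behind it (grip_point_offset is the distance from the TCP to the grasp point, in m); z points along the fingers, y is the line along which they close (so a half turn about z gives the same grasp; the last joint's range is limited). The gripper opens to 85 mm and grips with 20 to 120 N. Pads are 22 mm wide; open, the fingers measure 114 mm over their backs; the gripper's body (76 mm by 85 mm) begins 54 mm behind the grasp point. The pads swing forward as they close: fully open they stand 13 mm farther back than shut.
Start: joints at [1.03, 0.326, -0.193, 1.052, 0, 1.437], TCP at [0.218, 0.505, 0.231] pointing down, gripper open.
Joint ranges: [-2.65, 2.65], [-0.97, 1.79], [-1.3, 1.35], [-1.93, 2.1], [-1.47, 1.37], [-3.14, 3.14]. Speed limits (rad/s): [2.57, 2.57, 3.14, 3.14, 3.14, 3.14].

INTERFACE

Orientations are given as a rotation vector (axis times angle).
In Python, from cell import * gives the robot as it stands. Calls block until the motion is done:
- movep(position, orientation): joint-space move of the TCP to a pose.
- move_l(position, velocity=0.15, rot=None, until_force=None): straight line of the TCP; rot=None keeps the orientation; velocity is the mean speed in m/s. With until_force (N) it stops when the force on the tool has changed by that much, and returns True; else False.
- set_joints(angles): joint-space move.
- let_go() and grab(newtons=None): open the fingers fully, or close them until they stop; newtons is the grip in N (None keeps the last).
- sleep(seconds).
- ik(position, orientation): joint angles nearest the present ones, or None.
- get_state(): the state.
- grab_frame(name): name is "scene" or "side" or "wrist"; returns a dict with "img" (384x512x3 uint8, red, green, blue), "fx", "fy", "cx", "cy" (pixels), "cam_to_world" (4x4, takes a point from camera to world coordinates); the wrist camera has in their place "T_tool_cam" (4x4, takes a point from camera to tool coordinates, whose origin is the TCP and whose axes are the flange's). Camera axes: x right, y down, z forward; pixel columns grow to the right and rows downward; lengths in m; the calibration is good to about 2 mm. A picture is of the moment at which its call begins: read the wrist's pose just before it. There is no depth.
A pose or a line that the arm cannot do raises MotionError and nothing moves.
- sign_off(): hands the job in; it is judged then, once.
Trained networks look in the newest picture that a camera, given by its name, has taken for a name from the list of things; names that differ only in an ending like _2 or _b are one class to them, and where a whole thing is asked for, a point or a joint stands for the part that bears it (a point fixed in the world has none). Each returns a list of dicts, best first, with "score" (0 to 1); they miss things now and then, are a little off and sometimes report something else, mostly with a low value. They report only what shows in the picture. A call takes as long as a camera call. They do not tell look-alikes from the thing itself.
- spot_in(camera, name): "centre" ([column, row] in pixels, amid what is visible of it).
- silhouettes(camera, name): "mask" (384x512 bool, what is visible of it) and "centre" ([column, row] in pixels, amid what is visible of it).
- tip_of(camera, name): "centre" ([column, row] in pixels: a listed point, or the origin of a listed thing).
The state is a dict: "clock": time; "q": joint angles; "joint_velocities": joint speeds; "tau": joint torques, N m; "position": TCP position; "eef_rot": TCP orientation; "contact_force": force on the tool from outside, world axes, zero at the start; "wrist_torque": the same for the moment, N m; "finger_gap": opening from 0.0 (shut) to 1.0 (fully open); "grasp_force": force on a finger pad.
Only numpy, scipy, OpenCV 4.12 (cv2) and the standard library are available. Lean on these libraries where they do the work, as an engineer would, in place of code of your own. Each camera call takes 0.05 s, during which the arm holds its last target. There are 200 camera calls.

TASK

Two tip-over stands hold covers for the demonstration arms; the square cover lies hollow side down in its tray. Lift that tray by its bar and swing it up and over, so that the square cover tumbles into the catch box beside it and lies there hollow side up, without touching the cover itself; then swing the empty tray back down flat and let go. Leave the round cap lying where it is in the other tray.

Things in the scene. Friction and masses are not known exactly. Their poses are not given: they have to be found in the camera images.
- cover_mid (a point): Centre of the loose square white plastic cover, 50x50x10 mm, about 40 g, a shell: one closed face, one hollow face (7 mm deep, 4 mm rim). z axis: from hollow to closed face; up at first, must end down. It lies in a dark steel tray, to land in the fixed open catch box past the hinge: floor 38 mm above the table, 98 mm long from the hinge line, 92 mm wide, wall tops at 60 mm.
- stand_a_bar (a point): Middle of the round steel lifting bar, 10 mm thick, 84 mm long (own y), outer end of the cover's tray; z: the tray's upward normal. It is 122 mm from the hinge line, 6 mm above the tray's floor plane, 62 mm above the table at first. 70 mm of it is free between its two arms, 33 mm clear to the tray's end wall (12 mm high). Fingers kept pointing down can hold it all the way; it turns in them.
- stand_a_hinge (a point): Middle of that tray's hinge line (own y), fixed, 56 mm above the table, in the tray's floor plane. x: level, from tray to catch box (about to the robot's left). The tray, 84x84 mm, side walls 16 mm, swings up and over, positive about y, 0 to a stop at 2.0 rad; stiff, it stays where left, about 3 N at the bar moves it. The cover topples into the box after 1.7 rad: go to 1.9.
- cap_mid (a point): Centre of the round white plastic cap, 52 mm diameter, 10 mm thick, loose in the tray of the other, identical stand. A bystander: not to be moved.
There are look-alikes about, which are no part of the job. Leave any blue look-alike of the part that bears cover_mid alone.

How it is judged:
At the end, for the whole second after the job is handed in: The square cover lies still on the catch box's floor, hollow side up within about 11 degrees; its tray is back down flat within about 10 degrees; the round cap is within 20 mm of where it began (angle between cover_mid's own z axis and vertical above 2.95 rad and x of cover_mid in the frame of stand_a_hinge between 0.01 and 0.1 m and y of cover_mid in the frame of stand_a_hinge between -0.046 and 0.046 m and height (world z) of cover_mid below 0.05 m and linear speed of cover below 0.02 m/s and angle between stand_a_bar's own z axis and vertical below 0.17 rad and distance of cap_mid from where it was at the start of the episode below 0.02 m); the robot touches nothing.
It fails at once if the robot touches the square cover itself (contact force between the arm and cover above 0.5 N).
It fails at once if the fingers touch the square cover itself (contact force between the fingers and cover above 0.5 N).
It fails at once if the round cap is moved more than 30 mm (distance of cap_mid from where it was at the start of the episode above 0.03 m).
It also fails if it takes over 48 s, if anything falls off the work surface, if the arm or the gripper's body presses on something with over 40 N, if the wrist force passes 120 N, or if a joint passes its speed limit or range.

## Working session

There is one attempt and no reset: what is moved stays moved. The work goes in short steps, each a Python script; the robot and the scene stay as the last script left them, time stands still between calls to the robot, and variables do not carry over. Pictures are saved under pics/ and viewed, at most 10 in all, crops included, and the job is handed in when it is done.

```bash
mkdir -p pics; ls
cat > h.py <<'E'
from cell import *
import numpy as np, cv2
from scipy.spatial.transform import Rotation as R
def cam(n):
    s=get_state(); f=grab_frame(n)
    if n=="wrist":
        T=np.eye(4);T[:3,:3]=R.from_rotvec(s["eef_rot"]).as_matrix();T[:3,3]=s["position"]
        f["T"]=T@np.array(f["T_tool_cam"])
    else: f["T"]=np.array(f["cam_to_world"])
    return f
def ray(f,p):
    d=f["T"][:3,:3]@np.array([(p[0]-f["cx"])/f["fx"],(p[1]-f["cy"])/f["fy"],1]);return f["T"][:3,3],d/np.linalg.norm(d)
def atz(f,p,z):
    o,d=ray(f,p);return o+d*(z-o[2])/d[2]
def tri(rs):
    A=0;b=0
    for o,d in rs:
        P=np.eye(3)-np.outer(d,d);A=A+P;b=b+P@o
    x=np.linalg.solve(A,b);return x,[np.linalg.norm((np.eye(3)-np.outer(d,d))@(x-o)) for o,d in rs]
E
cat > a.py <<'E'
from h import *
np.set_printoptions(precision=3,suppress=True)
Z=dict(cover_mid=.062,stand_a_bar=.062,stand_a_hinge=.056,cap_mid=.062)
ims=[]
for c in ["scene","side","wrist"]:
    f=cam(c);im=f["img"][:,:,::-1].copy()
    for n,z in Z.items():
        for r in tip_of(c,n):
            p=r["centre"];print(c,n,round(r["score"],2),np.round(p),atz(f,p,z))
            cv2.circle(im,tuple(int(v) for v in p),3,(0,0,255),1);cv2.putText(im,n[-5:],(int(p[0])+4,int(p[1])),0,.35,(0,0,255))
    print(f["T"][:3,3]); cv2.imwrite(f"pics/{c}0.png",im)
print(get_state())
E
python3 a.py
```

```text
pics
scene cover_mid 0.86 [356. 208.] [0.554 0.167 0.062]
scene cover_mid 0.78 [305. 221.] [0.593 0.044 0.062]
scene cover_mid 0.7 [368. 266.] [0.725 0.159 0.062]
scene cover_mid 0.61 [386. 186.] [0.475 0.257 0.062]
scene cover_mid 0.5 [337. 189.] [0.484 0.134 0.062]
scene stand_a_bar 0.72 [328. 211.] [0.561 0.102 0.062]
scene stand_a_hinge 0.94 [380. 210.] [0.555 0.224 0.056]
scene cap_mid 0.82 [163. 222.] [ 0.59  -0.275  0.062]
[ 1.276 -0.075  0.75 ]
side cover_mid 0.85 [147. 179.] [0.38  0.205 0.062]
side cover_mid 0.65 [207. 159.] [0.549 0.172 0.062]
side cover_mid 0.63 [174. 202.] [0.378 0.086 0.062]
side cover_mid 0.53 [232. 198.] [0.489 0.005 0.062]
side cover_mid 0.49 [242. 153.] [0.638 0.13  0.062]
side stand_a_hinge 0.58 [194. 156.] [0.537 0.217 0.056]
side cap_mid 0.93 [348. 236.] [ 0.589 -0.266  0.062]
[-0.041 -0.606  0.726]
wrist cover_mid 0.87 [176. 326.] [0.373 0.322 0.062]
[0.142 0.539 0.374]
{'clock': 0.75, 'q': array([ 1.03 ,  0.326, -0.193,  1.052, -0.   ,  1.437]), 'joint_velocities': array([-0.001, -0.   ,  0.   ,  0.001, -0.002, -0.   ]), 'tau': array([  0.   , -44.325,  26.273,   0.001,   0.   ,   0.   ]), 'position': array([0.218, 0.505, 0.231]), 'eef_rot': array([0.635, 3.077, 0.   ]), 'contact_force': array([ 0.387,  0.035, -0.371]), 'wrist_torque': array([ 0.02 , -0.016, -0.004]), 'grasp_force': 0.0, 'finger_gap': 1.0000743332367823}
```

View pics/scene0.png

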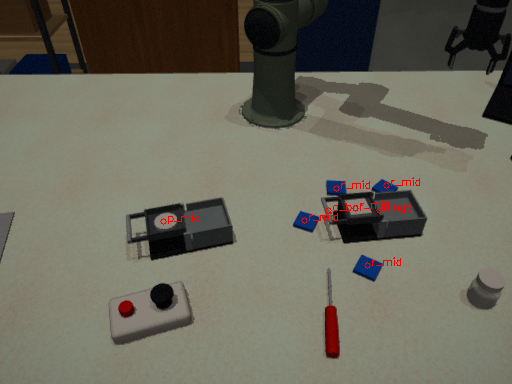

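View pics/side0.png

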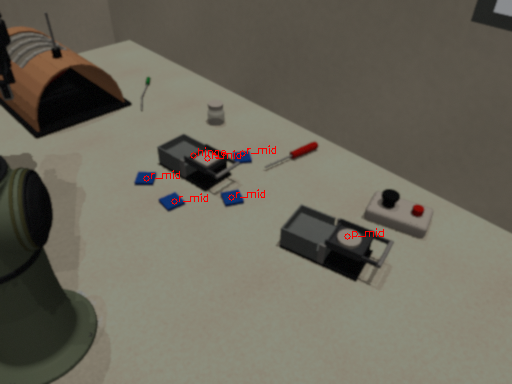

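The scene picture shows the job's stand on the right (bar about (328,211), white cover (356,208), hinge (380,210), box to its right). Four blue look-alikes lie on the table around it. The cap's stand is on the left (163,222). The side view agrees. Next I refine the measurement with the wrist camera from two places.

```bash
cat >> h.py <<'E'
def orient(hx):
    """tool z down, tool y along +-hx, the one needing the smaller last joint travel"""
    out=[]
    for s in (1,-1):
        y=s*np.array([hx[0],hx[1],0])/np.linalg.norm(hx[:2]);z=np.array([0,0,-1.])
        out.append(R.from_matrix(np.c_[np.cross(y,z),y,z]).as_rotvec())
    return out
E
cat > b.py <<'E'
from h import *
np.set_printoptions(precision=4,suppress=True)
hx=np.array([-.006,.122,0]);q0=get_state()["q"]
c=[(o,ik([.5,.15,.3],o)) for o in orient(hx)];print(c)
c=[x for x in c if x[1] is not None];o=min(c,key=lambda x:abs(x[1][5]))[0]
fs={};det={}
Z=dict(cover_mid=.062,stand_a_bar=.062,stand_a_hinge=.056)
def look(k,c):
    f=cam(c);im=f["img"][:,:,::-1].copy()
    for n in Z:
        for r in tip_of(c,n):
            p=r["centre"];w=atz(f,p,Z[n]);print(k,n,round(r["score"],2),np.round(p,1),w)
            cv2.circle(im,tuple(int(v) for v in p),3,(0,0,255),1)
            if np.linalg.norm(w[:2]-ref[n])<.03: det.setdefault(n,[]).append(ray(f,p))
    cv2.imwrite(f"pics/{k}.png",im)
ref=dict(cover_mid=[.552,.169],stand_a_bar=[.561,.102],stand_a_hinge=[.55,.222])
for i,p in enumerate([[.48,.12,.30],[.56,.22,.33],[.62,.12,.30]]):
    try: movep(p,o)
    except MotionError as e: print(e);continue
    look(f"w{i}","wrist")
look("s1","scene");look("d1","side")
for n in det: print(n,len(det[n]),*tri(det[n]))
print(get_state()["clock"],get_state()["q"],o)
E
python3 b.py
```

```text
[(array([ 0.0772, -3.1406, -0.    ]), array([ 0.15  ,  0.2371, -0.1377,  1.196 ,  0.    ,  0.1009])), (array([3.1406, 0.0772, 0.    ]), array([ 0.15  ,  0.2371, -0.1377,  1.196 ,  0.    , -3.0407]))]
w0 cover_mid 0.96 [288.6 208.8] [0.5499 0.1736 0.062 ]
w0 cover_mid 0.84 [217.5 183.3] [0.5168 0.0718 0.062 ]
w0 cover_mid 0.83 [282.  268.6] [0.6492 0.1721 0.062 ]
w0 cover_mid 0.68 [278.  101.9] [0.4051 0.1475 0.062 ]
w0 stand_a_bar 0.75 [239.2 211.1] [0.5569 0.1032 0.062 ]
w0 stand_a_hinge 0.96 [318.  205.3] [0.5447 0.2165 0.056 ]
w1 cover_mid 0.96 [154. 127.] [0.5276 0.0783 0.062 ]
w1 cover_mid 0.79 [221.  143.3] [0.5457 0.1724 0.062 ]
w1 cover_mid 0.77 [298.4  49. ] [0.4187 0.2708 0.062 ]
w1 cover_mid 0.64 [210.4  41.4] [0.4157 0.1571 0.062 ]
w1 stand_a_bar 0.73 [170.1 147.6] [0.5555 0.0996 0.062 ]
w1 stand_a_hinge 0.91 [257.4 143.8] [0.5447 0.2245 0.056 ]
w2 cover_mid 0.95 [285.9 191.4] [0.664  0.1653 0.062 ]
w2 cover_mid 0.79 [214.   90.3] [0.535  0.0646 0.062 ]
w2 cover_mid 0.7 [299.9 108.8] [0.5522 0.1742 0.062 ]
w2 stand_a_bar 0.86 [242.3 111.4] [0.5589 0.1009 0.062 ]
w2 stand_
[... 832 characters left out ...]
ver_mid 5 [0.5504 0.1688 0.0628] [np.float64(0.004694165981964803), np.float64(0.005959483642270126), np.float64(0.005446877270761376), np.float64(0.0072011758115906885), np.float64(0.010361108017138871)]
stand_a_bar 5 [0.5584 0.0991 0.0676] [np.float64(0.005511811043571656), np.float64(0.004236509066968373), np.float64(0.0019771969041157385), np.float64(0.003525231421259455), np.float64(0.009453228971815534)]
stand_a_hinge 5 [0.546  0.2217 0.0512] [np.float64(0.004001846973703198), np.float64(0.002860727943646568), np.float64(0.003093657817948244), np.float64(0.001712007411393623), np.float64(0.005522980557176176)]
4.6083 [0.0749 0.4536 0.1731 1.2902 0.     0.0252] [ 0.0772 -3.1406 -0.    ]
```

```bash
cat > c.py <<'E'
from h import *
np.set_printoptions(precision=4,suppress=True)
o=orient([-.0117,.122])[0]
det={}
for i,p in enumerate([[.47,.12,.20],[.49,.07,.20]]):
    movep(p,o);f=cam("wrist")
    cv2.imwrite(f"pics/c{i}.png",f["img"][:,:,::-1])
    np.savez(f"c{i}.npz",T=f["T"],k=[f["fx"],f["fy"],f["cx"],f["cy"]])
    for n,z in dict(stand_a_bar=.062,stand_a_hinge=.056).items():
        for r in tip_of("wrist",n): print(i,n,round(r["score"],2),np.round(r["centre"],1),atz(f,r["centre"],z))
print(f["T_tool_cam"],get_state()["clock"])
a=cv2.hconcat([cv2.imread(f"pics/c{i}.png")[:,:] for i in (0,1)])
cv2.imwrite("pics/c_both.png",cv2.resize(a,(800,300),interpolation=cv2.INTER_AREA))
E
python3 c.py
```

```text
0 stand_a_bar 0.73 [228.8 250.5] [0.5573 0.1003 0.062 ]
0 stand_a_hinge 0.65 [334.1 247.7] [0.5459 0.2187 0.056 ]
1 stand_a_bar 0.86 [274.3 242.2] [0.5613 0.0981 0.062 ]
1 stand_a_hinge 0.55 [384.6 232.9] [0.5416 0.2195 0.056 ]
[[ 0.0001 -0.9481 -0.3181  0.0817]
 [ 1.     -0.0001  0.0006  0.0011]
 [-0.0007 -0.3181  0.9481 -0.1428]
 [ 0.      0.      0.      1.    ]] 5.9917
```

View pics/c0.png

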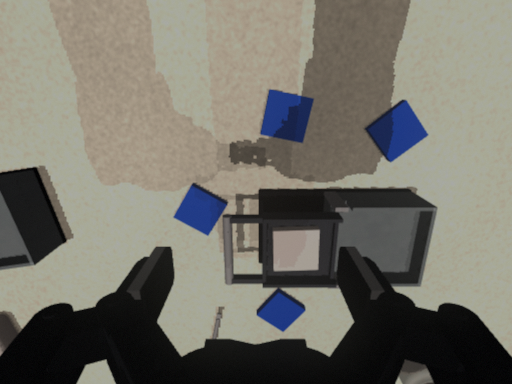

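View pics/c1.png

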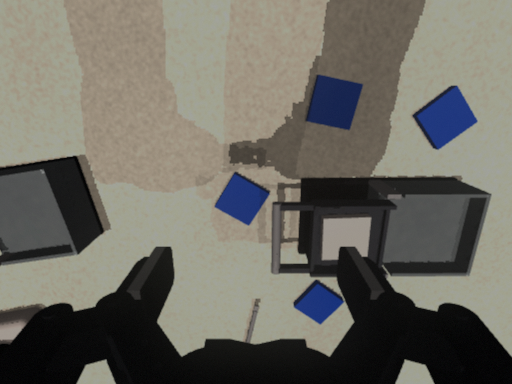

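The pictures show the bar from about (228,215) to (229,284) in c0 and (276,203) to (276,273) in c1. It is upright in the image, so the yaw fits. The nearest blue covers lie flat on the table, clear of the fingers. I triangulate the bar's ends.

Run:
```python
from h import *
np.set_printoptions(precision=4,suppress=True)
F=[];
for i in (0,1):
    d=np.load(f"c{i}.npz");F.append(dict(T=d["T"],fx=d["k"][0],fy=d["k"][1],cx=d["k"][2],cy=d["k"][3]))
P=[[(228,215),(229,284)],[(276,203),(276.5,273)]]
E=[]
for e in (0,1):
    print(tri([ray(F[i],P[i][e]) for i in (0,1)])); print([atz(F[i],P[i][e],.062) for i in (0,1)])
    E.append(np.mean([atz(F[i],P[i][e],.062) for i in (0,1)],axis=0))
print(np.mean(E,axis=0),E[1]-E[0],np.linalg.norm(E[1]-E[0]))
# wider: both tight gray bar columns
for i,(y,xs) in enumerate([(250,(210,250)),(238,(258,298))]):
    print(cv2.imread(f"pics/c{i}.png",0)[y,xs[0]:xs[1]])
```

```text
(array([0.5195, 0.0959, 0.0507]), [np.float64(4.900001746435677e-06), np.float64(4.900001746625861e-06)])
[array([0.5145, 0.0966, 0.062 ]), array([0.5153, 0.0946, 0.062 ])]
(array([0.5939, 0.1037, 0.0718]), [np.float64(0.00020733015058035025), np.float64(0.00020733015058037763)])
[array([0.6015, 0.1035, 0.062 ]), array([0.6003, 0.1052, 0.062 ])]
[0.5579 0.1    0.062 ] [0.086  0.0087 0.    ] 0.08646594503915622
[165 164 163 164 164 164 164 163 164 156 149 150 150 128  95  95 103 108
 105 100  92  78  79 115 136 136 137 119  84  86  86  85  86  84  84  83
  83  81  81  81]
[141 128 128 128 131 130 128 126 132 140 140 142 149 124  78  84  96 100
 103 102  94  82  72  74  78  78 101 120 121 111  83  77  80  81  81  79
  80  81  79  76]
```

The bar is at (0.558, 0.100, 0.062), its length comes out at 86 mm, and the hinge is at (0.546, 0.2215), 122 mm away, so everything is consistent. Fully open fingers would land on the tray wall. I therefore go down shifted outward, so the inner finger enters the 33 mm gap, start closing, and shift in while the fingers follow.

```bash
cat >> h.py <<'E'
hx=np.array([-.10,.995,0]);hx/=np.linalg.norm(hx)
bar=np.array([.558,.100,.062]);hinge=bar+.122*hx;hinge[2]=.056
O=orient(hx)[0]
def st(t=""):
    s=get_state();print(t,round(s["clock"],2),"p",np.round(s["position"],4),"F",np.round(s["contact_force"],1),"gap",round(s["finger_gap"],3),"g",round(s["grasp_force"],1))
E
python3 - <<'E'
from h import *
p=bar-.028*hx; p[2]=.043
movep(p+[0,0,.09],O);st()
print(move_l(p,.08,until_force=5));st("down")
f=cam("wrist");cv2.imwrite("pics/g0.png",f["img"][:,:,::-1])
if abs(get_state()["position"][2]-.043)<.004:
    grab(20);st("grab");sleep(.3);st()
    f=cam("wrist");cv2.imwrite("pics/g1.png",f["img"][:,:,::-1])
E
```

```text
6.47 p [0.5599 0.0729 0.1321] F [ 1.  -0.4 -0.4] gap 0.999 g 0.0
False
down 7.74 p [0.5613 0.0721 0.0435] F [ 0.3 -0.  -0. ] gap 1.004 g 0.0
grab 8.51 p [0.5603 0.085  0.0459] F [-8.  34.7 21.4] gap 0.415 g 17.8
 8.81 p [0.5603 0.0851 0.0459] F [-8.1 34.6 21.8] gap 0.413 g 17.8
```

Run:
```python
from h import *
p=bar.copy();p[2]=.043
for k in (.010,0.0):
    move_l(p-k*hx,.05);st(k)
sleep(.3);st()
f=cam("wrist");cv2.imwrite("pics/g2.png",f["img"][:,:,::-1])
```

```text
0.01 9.37 p [0.5595 0.0981 0.046 ] F [-6.  21.1 20.2] gap 0.107 g 23.4
0.0 9.72 p [0.5596 0.0982 0.0458] F [-4.  -6.5 18.8] gap 0.101 g 23.0
 10.02 p [0.5596 0.0982 0.0458] F [-4.  -5.2 18.7] gap 0.1 g 23.0
```

View pics/g2.png

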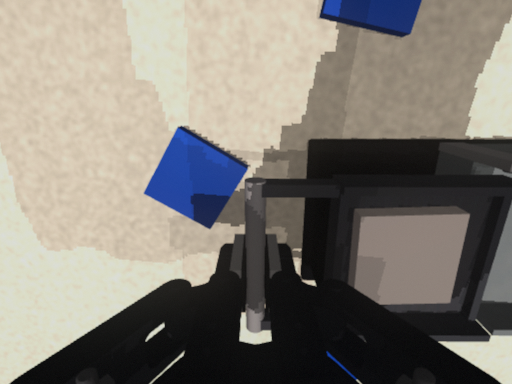

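The picture shows the bar held between the fingers (about (254,255)) and the cover still in its tray (410,258), untouched. Now I swing it along the arc, watching the force.

```bash
cat >> h.py <<'E'
def arc(th,h,d):
    c,s=np.cos(th),np.sin(th)
    return h+(-.122*c+.006*s)*hx+np.array([0,0,.122*s+.006*c-d])
def swing(a,b,v,h,d,step=.1,fmax=45):
    for t in np.linspace(a,b,int(round(abs(b-a)/step))+1)[1:]:
        move_l(arc(t,h,d),v)
        F=get_state()["contact_force"]
        if np.linalg.norm(F)>fmax: st("STOP %.2f"%t);return t
    st("at %.2f"%b);return b
E
python3 - <<'E'
from h import *
s=get_state();h=s["position"]+.122*hx;h[2]=.056;d=.062-s["position"][2]
np.savez("hd.npz",h=h,d=d)
move_l(arc(0,h,d),.05);st("relaxed")
t=swing(0,.4,.06,h,d)
if t==.4: t=swing(.4,1.0,.07,h,d)
if t==1.0: t=swing(1.0,1.4,.07,h,d)
f=cam("side");cv2.imwrite("pics/m1.png",f["img"][60:240,120:320,::-1].repeat(3,0).repeat(3,1))
E
```

```text
relaxed 10.32 p [0.5595 0.0982 0.0461] F [-2.8 -0.2  6.6] gap 0.105 g 22.1
at 0.40 11.72 p [0.5584 0.1095 0.0936] F [-2.2 -5.   2.9] gap 0.104 g 21.0
at 1.00 13.67 p [0.5539 0.158  0.1482] F [-6.1 -8.  13.6] gap 0.103 g 21.5
at 1.40 14.97 p [0.549  0.2064 0.1626] F [-3.2 -0.2  8.5] gap 0.108 g 21.8
```

View pics/m1.png

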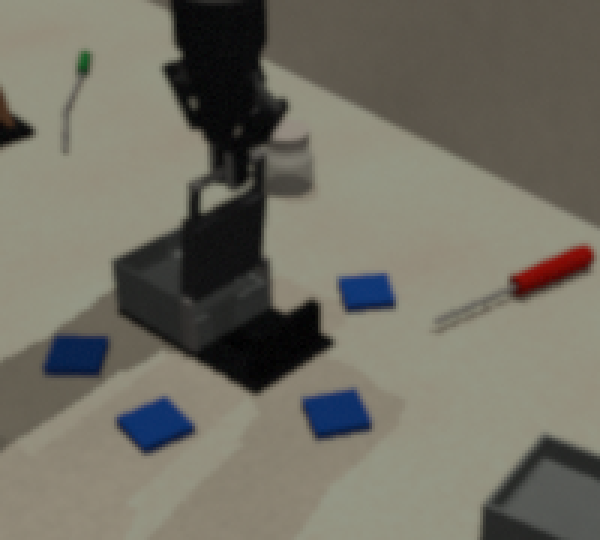

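The tray stands nearly upright, held at the bar (around (230,180) in the crop), with low forces. I continue to 1.9, wait, look, and come back.

Run:
```python
from h import *
z=np.load("hd.npz");h,d=z["h"],float(z["d"])
t=swing(1.4,1.9,.05,h,d);sleep(.8);st()
f=cam("scene");a=f["img"][140:260,300:460,::-1].repeat(3,0).repeat(3,1)
t=swing(t,1.1,.07,h,d)
f=cam("scene");b=f["img"][140:260,300:460,::-1].repeat(3,0).repeat(3,1)
for r in tip_of("scene","cover_mid"): print(r["score"],r["centre"],atz(f,r["centre"],.043))
cv2.imwrite("pics/m2.png",cv2.resize(cv2.hconcat([a,b]),(800,300)))
```

```text
at 1.90 16.98 p [0.543  0.2653 0.153 ] F [ 2.5 -0.7 -1.1] gap 0.107 g 21.6
 17.77 p [0.5431 0.2645 0.1533] F [ 4.2 -0.1 -1.8] gap 0.107 g 21.6
at 1.10 20.43 p [0.5522 0.1691 0.1507] F [ 1.6  0.3 -2. ] gap 0.106 g 21.7
0.87 [305.9, 220.0] [0.57150845 0.04993906 0.043     ]
0.78 [368.2, 268.7] [0.7168799  0.16476619 0.043     ]
0.72 [390.6, 212.0] [0.54879265 0.25417847 0.043     ]
0.72 [336.9, 189.5] [0.46479681 0.1393134  0.043     ]
0.61 [387.6, 186.7] [0.45655139 0.26985911 0.043     ]
```

View pics/m2.png

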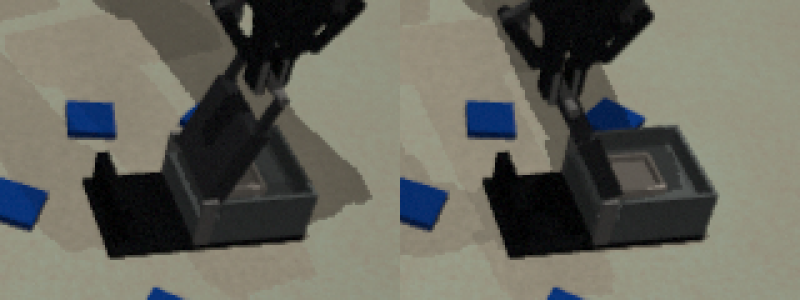

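The right half shows the cover in the box, hollow side up (rim visible around (640,172)). I lower to 0.8 rad and release there, where the wall clears the opening fingers. Then I push the bar down flat with shut fingers.

Run:
```python
from h import *
z=np.load("hd.npz");h,d=z["h"],float(z["d"])
swing(1.1,.8,.07,h,d)
let_go();st("open")
move_l(arc(.8,h,d)+[0,0,.07],.12)
grab(20);st("shut")
move_l(arc(.8,h,-.015),.1);st("above bar")
t=swing(.8,0,.06,h,-.003,fmax=40)
st("down")
p=get_state()["position"]
print(move_l(p-[0,0,.012],.03,until_force=10));st("pressed")
f=cam("side");cv2.imwrite("pics/e1.png",f["img"][60:240,120:320,::-1].repeat(3,0).repeat(3,1))
```

```text
at 0.80 21.5 p [0.5554 0.1386 0.131 ] F [ 0.2 -0.3 -0.9] gap 0.109 g 21.5
open 22.23 p [0.5555 0.1393 0.1315] F [0.  0.2 0.5] gap 0.997 g 0.0
shut 23.73 p [0.5555 0.1393 0.2015] F [-0.4  0.3  0.4] gap 0.004 g 0.0
above bar 24.27 p [0.5555 0.1393 0.1628] F [-0.   0.5  0.2] gap 0.001 g 0.0
at 0.00 27.24 p [0.5608 0.0984 0.0666] F [-2.5 -0.  13.3] gap 0.002 g 7.1
down 27.24 p [0.5608 0.0984 0.0666] F [-2.5 -0.  13.3] gap 0.002 g 7.1
True
pressed 27.45 p [0.5608 0.0984 0.0667] F [-2.7  0.2 10.8] gap 0.002 g 4.9
```

View pics/e1.png

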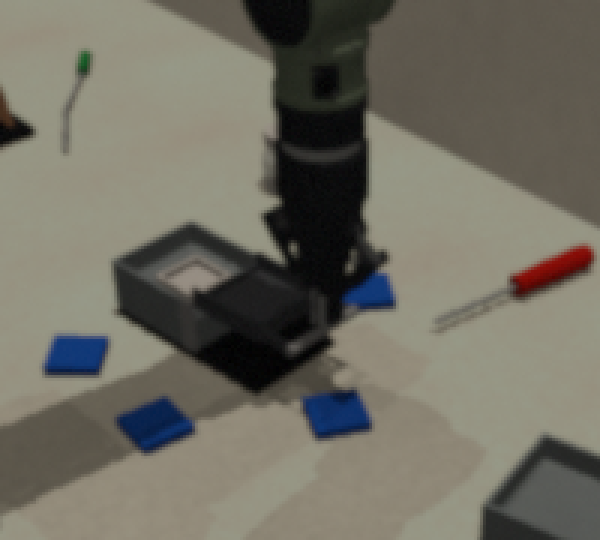

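The tray is flat (bar at 62 mm under the fingertip) and the cover lies in the box around (195,275), rim up. I lift clear, check once more and hand in.

Run:
```python
from h import *
move_l(get_state()["position"]+[0,0,.15],.12);sleep(.5);st()
f=cam("scene")
for r in tip_of("scene","stand_a_bar")+tip_of("scene","cap_mid"): print(r["score"],r["centre"])
cv2.imwrite("pics/z.png",f["img"][140:290,100:460,::-1].repeat(2,0).repeat(2,1))
```

```text
29.41 p [0.5607 0.0985 0.2166] F [ 0.4 -0.8  0. ] gap 0.003 g 0.0
0.67 [326.0, 211.1]
0.53 [165.7, 220.1]
```

View pics/z.png

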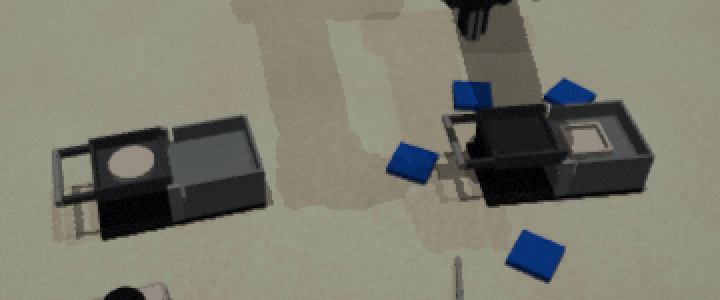

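The tray is flat and empty, the cover lies rim up in the box (588,138), and the cap is in its place (131,162).

```bash
python3 -c "
from cell import *
print(sign_off())"
```

```text
the job is handed in; nothing more can be done
None
```

The square cover lies hollow side up in the catch box, its tray is back down flat and released, the round cap lies where it was, and the job was handed in at about 29 s; the judge's verdict was not shown.

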